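# Catch the falling photometer lid and ease it shut

### The arm

A 6-joint arm with a two-finger parallel gripper is mounted at the origin on a cart in front of the work surface, level with it; the furniture and walls round the work are solid. World frame = base frame: x ahead of the robot, y to its left, z up, the work surface at z = 0. Lengths are in mm, angles in degrees, forces in N, time in s.
With the tool pointing down it reaches from about 350 to 875 mm from the base axis. Payload 4.2 kg.
Tool frame: the origin (TCP) lies midway between the tips of the shut fingers; the grasp point (between the pads) lies 19 mm behind it; z points along the fingers, y is the line along which they close (so a half turn about z gives the same grasp; the last joint's range is limited). The gripper opens to 85 mm and grips with 20 to 120 N. Pads are 22 mm wide; open, the fingers measure 114 mm over their backs; the gripper's body (76 mm by 85 mm) begins 54 mm behind the grasp point. The pads swing forward as they close: fully open they stand 13 mm farther back than shut.
Start: joints at [-51.876, 22.042, 0.453, 0, -68.411, -14.817], TCP at [247.308, -573.967, 231.312] pointing down, gripper open.
Joint ranges: [-179.83, 179.83], [-69.29, 118.12], [-61.27, 80.66], [-181.25, 117.63], [-171.15, -9.14], [-177.46, 177.46]. Speed limits (degrees/s): [159.86, 159.86, 180, 180, 180, 180].

### API

Orientations are given as [roll, pitch, yaw] about the fixed x, y, z axes, in that order (R = Rz(yaw) Ry(pitch) Rx(roll)).
In Python, from plant import r gives the robot as it stands.
- The arm moves only by the tool move_arm, never from a script. Its argument "steps" is a list of rows, each an object with "dp": the shift along the world's x, y, z in mm, a list of three; "spin": the turn about the world's z in degrees. In form: [{"dp": [dx, dy, dz], "spin": spin}, ...]. A call has 1 to 20 rows; each row is the pose to reach, as a shift and turn from the pose commanded when the call began; what a row does not reach only later rows make up. A row lasts 1/12 s, in which the tool goes at most 41.7 mm and 7.16 degrees, less where a joint would pass 70% of its speed; a pose out of reach is approached as far as the arm can. A call with a gripper value outside its range is refused whole. "jaw" is the opening in per cent of the stroke, from 0 (shut) to 100 (fully open), set as the call begins (left out, the last holds). The fingers move at their own pace and stop on an object; "force" is the grip in N (left out, the last holds). Time passes only in rows, so rows that repeat a pose let the fingers close. It gives the time, the measured TCP pose, the force, the opening and the grip force at its end, in the units of the state.
- r.get_obs(): the state, without advancing time (a new reading comes with each control period).
- r.capture(name): name is "scene" or "top"; returns a dict with "color" (480x640x3 uint8, red, green, blue), "range_z" (480x640 float32, mm along the optical axis (not along the pixel's ray), 0 where there is no reading), "intrinsics" (3x3 intrinsics, pixels), "R" (3x3) and "t" (3): a world point X has camera coordinates R X + t. Camera axes: x right, y down, z forward; pixel columns grow to the right and rows downward; lengths in mm; the calibration is good to about 2 mm. A picture is of the moment at which its call begins.
- r.hand_in(): hands the job in; it is judged then, once.
The state is a dict: "time": time; "joint_pos": joint angles; "joint_vel": joint speeds; "joint_torque": joint torques, N m; "eef_pos": TCP position; "eef_rot": TCP orientation; "wrist_force": force on the tool from outside, world axes, zero at the start; "wrist_torque": the same for the moment, N m; "gripper_width": finger opening in mm; "gripper_force": force on a finger pad.
Only numpy, scipy, OpenCV 4.12 (cv2) and the standard library are available. Lean on these libraries where they do the work, as an engineer would, in place of code of your own. Each camera call takes 0.05 s, during which the arm holds its last target. There are 200 camera calls.

### The job

Close the sample chamber of the bench photometer without jarring it: with a fingertip tip its open lid forward past the balance point and let go so that it falls by itself, then get a finger under its front tab while it is still well open, catch it there, and lower it fully shut on the finger, slowly and without a bang. Never pinch the lid or lift anything, leave the sample vials, bottles and beaker where they stand, and finish clear of everything.

Things in the scene. Friction and masses are not known exactly. Their poses are not given: they have to be found in the camera images.
- photometer: White and grey box-shaped bench photometer, fixed, its front to the right of the robot. Origin: centre of the chamber's underside; x from the front (display) to the rear (hinge), z up, y along the hinge. Sample chamber 130 (x) by 160 mm (y), open on top, rim at z = 100 mm, front face at x = -65. Rear housing 83 mm high at x = 62 to 118; two lid stops on it reach z = 130 at x = 80 to 92, y = +-42 mm.
- hinge_mid (a point): Middle of the lid's hinge axis, at (62, 0, 100) mm in the photometer's frame. The axis runs along the photometer's y.
- lid (a joint): Lid angle: 0 = shut, level on the rim; pi/2 = upright; 1.85 = fully open, leaning back on its stops (as it starts). It balances at about 1.47; below that it falls shut on a weak damper at about 0.6 x cos(angle + 0.1) rad/s (+-15 %), so from 1.3 to 0.4 rad in some 3 s, and left alone bangs shut at 0.6 rad/s. No friction holds it half-way. Held at the tab when level it weighs about 0.8 N.
- tab_edge (a point): Middle of the lower (inner) front edge of the lid's tab, 170 mm from the hinge axis in the plane of the lid's inner face; moves with the lid. At angle a it is at x = 62 - 170 cos(a), z = 100 + 170 sin(a) mm in the photometer's frame.
- lid_mid (a point): Middle of the lid plate, half-way through its thickness; moves with the lid. Lid 12 mm thick: white outer half, bare-metal inner half (its underside when shut, facing the front when upright). Plate 162 mm along the hinge, reaching 135 mm from the hinge axis; in its middle a tab 60 mm wide goes on to 170 mm: shut, the tab stands 43 mm out in front of the chamber, free beneath.
- vial1: Capped sample vial, diameter 12 mm, 35 mm tall, standing in a well of the chamber, its top 67 mm above the bench. Origin at its underside. Leave it.
- vial3: As vial1, in another well.
- vial4: As vial1, in another well.
- reagent1: Brown reagent bottle, diameter 53 mm, 115 mm tall, standing on the bench beyond the photometer as seen from the robot. Origin at the centre of its underside. Leave it.
- reagent2: White reagent bottle, diameter 47 mm, 90 mm tall, standing on the bench behind the photometer (on its hinge side), nearer to the robot than the beaker. Origin at the centre of its underside. Leave it.
- beaker: Clear plastic beaker, diameter 68 mm, 76 mm tall, standing on the bench behind the photometer (on its hinge side). Origin at the centre of its underside. Leave it.

How it is judged:
By the outcome, as a careful person would: the job done as asked, in the order asked, and still so for the second after the job is handed in, with the robot touching nothing.
It also fails if it takes over 48 s, if anything falls off the work surface, if the arm or the gripper's body presses on something with over 40 N, if the wrist force passes 120 N, or if a joint passes its speed limit or range.

## Working session

There is one attempt and no reset: what is moved stays moved. The work goes in short steps, Python scripts to look and compute and a tool call to move; the robot and the scene stay as the last step left them, time stands still between calls to the robot, and variables do not carry over. Pictures are saved under pics/ and viewed, at most 10 in all, crops included, and the job is handed in when it is done.

Besides the shell and the picture viewer there is one more tool, called after ">>>" by a JSON object that holds its "api" and its "payload". move_arm: Moves the arm, as the interface text tells. Its arguments: {"type":"object","properties":{"steps":{"type":"array","items":{"type":"object","properties":{"dp":{"type":"array","items":{"type":"number"}},"spin":{"type":"number"}}}},"jaw":{"type":"number"},"force":{"type":"number"}},"required":["steps"]}

```bash
mkdir -p pics
python3 - <<'E'
from plant import r
import cv2,numpy as np
for n in("scene","top"):
    c=r.capture(n); np.savez(f"pics/{n}0.npz",**c); cv2.imwrite(f"pics/{n}0.png",c["color"][:,:,::-1]); print(n,c["R"].round(3).tolist(),c["t"],c["intrinsics"].tolist())
o=r.get_obs();print(o)
E
```

```text
scene [[-0.412, 0.911, -0.004], [0.673, 0.301, -0.675], [-0.614, -0.281, -0.738]] [ 139.86437212 -379.84663289 1391.59407747] [[476.76541269197617, 0.0, 321.4659145923308], [0.0, 476.76541269197617, 241.9862090388851], [0.0, 0.0, 1.0]]
top [[-0.014, -1.0, -0.02], [-0.994, 0.016, -0.105], [0.105, 0.018, -0.994]] [ 143.57235617  617.82964367 1037.39665595] [[614.9319992789591, 0.0, 323.1175534196033], [0.0, 614.9319992789591, 241.65839226542153], [0.0, 0.0, 1.0]]
{'time': 0.1, 'joint_pos': array([-5.18749608e+01,  2.20876269e+01,  3.87681543e-01, -2.64041461e-02,
       -6.84126457e+01, -1.48171359e+01]), 'joint_vel': array([-0.00341192, -0.12706713,  0.24467287,  0.14244452, -0.07848603,
       -0.06420703]), 'joint_torque': array([-4.05154051e-04, -3.93318129e+01,  1.88930511e+01,  4.19795573e+00,
       -2.57896798e-03,  3.21890333e-06]), 'eef_pos': array([ 247.11085882, -573.49786393,  230.31527766]), 'eef_rot': array([ 1.79884877e+02, -5.07680265e-03, -1.56701830e+02]), 'wrist_force': array([-0.49550005,  0.02680969,  0.1646847 ]), 'wrist_torque': array([-0.04763662, -0.01735271, -0.00911941]), 'gripper_force': 0.0, 'gripper_width': 85.6111039904134}
```

View pics/scene0.png

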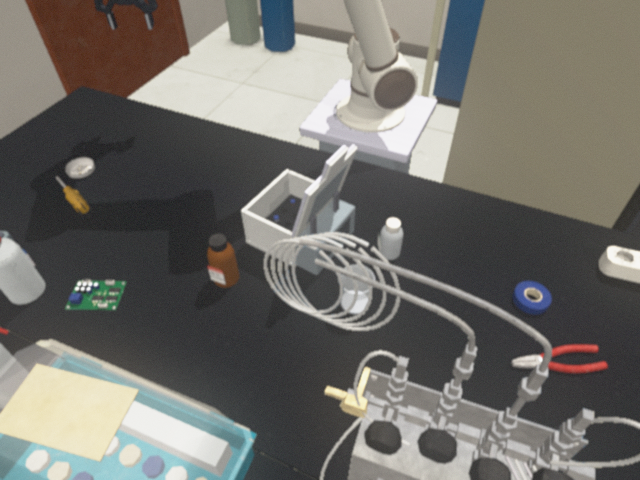

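View pics/top0.png

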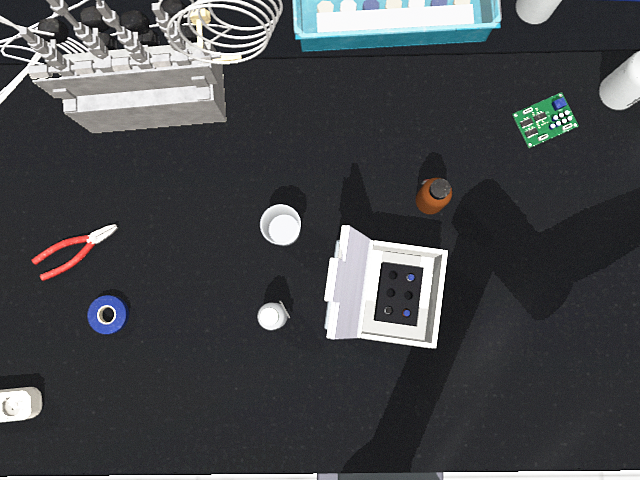

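The scene view shows the photometer with its lid open around (300,205), the brown bottle at (222,262), the white bottle at (390,238) and the beaker at (355,288). In the top view the rim spans about (370,240) to (446,347), with the front on the right (world -y) and the lid at (345,285). The beaker is at (281,225), the white bottle at (272,316) and the brown bottle at (434,195).

```bash
cat > h.py <<'E'
import numpy as np,cv2
def cloud(c):
    K,R,t,z=c["intrinsics"],c["R"],c["t"],c["range_z"].astype(float)
    v,u=np.mgrid[:480,:640]
    P=np.stack([(u-K[0,2])/K[0,0]*z,(v-K[1,2])/K[1,1]*z,z],-1)
    W=(P-t)@R; W[z==0]=np.nan
    return W
E
python3 - <<'E'
from h import *
c=dict(np.load("pics/top0.npz"));W=cloud(c)
m=np.zeros((480,640),bool);m[225:360,360:460]=1
k=m&(abs(W[...,2]-100)<6)
n,l,s,_=cv2.connectedComponentsWithStats(k.astype(np.uint8));i=1+s[1:,4].argmax();k=l==i
P=W[k];print(k.sum(),np.median(P[:,2]))
rr=cv2.minAreaRect(P[:,:2].astype(np.float32));print(rr,cv2.boxPoints(rr))
# bench level
print("bench",np.nanmedian(W[380:440,200:350,2]))
for nm,(a,b,d,e) in dict(brown=(175,215,415,455),beaker=(200,250,255,305),white=(295,335,250,295)).items():
    Q=W[a:b,d:e].reshape(-1,3);Q=Q[Q[:,2]>15];print(nm,len(Q),np.median(Q,0),Q[:,2].max(),Q.min(0),Q.max(0))
# lid
Q=W[225:345,322:372].reshape(-1,3);Q=Q[Q[:,2]>150]
print(len(Q),Q.mean(0),Q.max(0),Q.min(0)); _,S,V=np.linalg.svd(Q-Q.mean(0),full_matrices=False);print(S,V[2])
c2=dict(np.load("pics/scene0.npz"));W2=cloud(c2)
Q=W2[130:280,240:370].reshape(-1,3);Q=Q[(Q[:,2]>125)];print(len(Q),Q.max(0),Q.min(0),Q[Q[:,2].argsort()[-10:]].mean(0))
# coiled cable check: points near the photometer above z=110 in scene view
Q=W2.reshape(-1,3);Q=Q[(Q[:,2]>60)&(Q[:,0]>450)&(Q[:,0]<800)&(Q[:,1]<-50)&(Q[:,1]>-450)];print(len(Q),Q.min(0),Q.max(0))
E
```

```text
1595 100.10592978302115
((527.5948486328125, 5.990318298339844), (129.3704833984375, 159.98719787597656), 81.28947448730469) [[438.7278   -45.834427]
 [596.86975  -70.06327 ]
 [616.4619    57.815063]
 [458.31995   82.04391 ]]
bench 0.008814621162645139
brown 970 [688.31598616 -51.07265438  89.44987583] 119.77356252395595 [669.62777989 -82.18687583  15.26531961] [723.27950961 -32.15090967 119.77356252]
beaker 655 [660.01323201 212.04060527  71.74200467] 82.21430966290913 [613.97327267 171.57050169  15.00598228] [681.18629815 237.83234273  82.21430966]
white 650 [494.28184322 218.47471131  69.59132133] 95.74648480053924 [471.22150201 194.64617209  15.4916916 ] [518.27623371 244.83503161  95.7464848 ]
2816 [541.42695592 102.11080231 213.62830682] [622.96371266 128.56092001 267.57757485] [460.03292993  70.01566124 150.06085181]
[2347.19258047 1810.99597787  151.53917135] [-0.14520886 -0.93533868  0.32257703]
4308 [889.73800393 299.32973555 430.01937218] [460.56964414  69.85506638 125.10734235] [884.15726904 280.52865392 429.72844592]
572 [504.25914607 -77.68466955  60.13475445] [722.30606344 -50.01915949 118.88066645]
```

>>> {"api": "move_arm", "payload": {"jaw": 0, "force": 20, "steps": [{"dp":[5,12,20],"spin":1},{"dp":[15,36,45],"spin":4},{"dp":[30,70,65],"spin":8},{"dp":[45,106,85],"spin":12},{"dp":[60,142,99],"spin":16},{"dp":[75,180,99],"spin":20},{"dp":[91,218,99],"spin":24},{"dp":[107,256,99],"spin":28},{"dp":[123,294,99],"spin":32},{"dp":[139,332,99],"spin":36},{"dp":[155,370,99],"spin":40},{"dp":[171,408,99],"spin":44},{"dp":[187,446,99],"spin":48},{"dp":[203,484,99],"spin":52},{"dp":[219,522,99],"spin":55},{"dp":[235,560,99],"spin":58},{"dp":[251,598,99],"spin":58},{"dp":[267,636,99],"spin":58},{"dp":[281,672,99],"spin":58},{"dp":[291,700,99],"spin":58}]}}

```text
time: 1.77
eef_pos: [538.8, 128.8, 329.4]
eef_rot: [179.9, -0.0, -98.6]
wrist_force: [0.8, -1.5, 0.2]
gripper_width: -0.1
gripper_force: 0.0
```

>>> {"api": "move_arm", "payload": {"steps": [{"dp":[8,18,0],"spin":0},{"dp":[12,28,0],"spin":0},{"dp":[12,28,0],"spin":0},{"dp":[12,28,-20],"spin":0},{"dp":[12,28,-45],"spin":0},{"dp":[12,28,-70],"spin":0},{"dp":[12,28,-85],"spin":0},{"dp":[12,28,-90],"spin":0},{"dp":[12,28,-90],"spin":0},{"dp":[12,28,-90],"spin":0}]}}

```text
time: 2.6
eef_pos: [550.7, 153.4, 241.4]
eef_rot: [-179.9, 0.0, -98.7]
wrist_force: [0.1, -0.4, 0.4]
gripper_width: 0.2
gripper_force: 0.0
```

Run:
```python
from plant import r
import cv2,numpy as np
c=r.capture("scene"); np.savez("pics/s1.npz",**c); cv2.imwrite("pics/s1.png",cv2.resize(c["color"][90:330,180:500,::-1],None,fx=2.5,fy=2.5))
o=r.get_obs();print(o["time"],o["eef_pos"],o["eef_rot"],o["wrist_force"],o["joint_pos"])
```

```text
2.65 [551.00666876 153.72884218 241.96164418] [-1.79859673e+02  7.40191795e-02 -9.87160442e+01] [ 0.41250812 -0.06139417  0.28757143] [ 3.18290553e+01  1.63842113e+01 -6.34853525e+00  3.79610266e-02
 -6.71125084e+01 -4.05599068e+01]
```

View pics/s1.png

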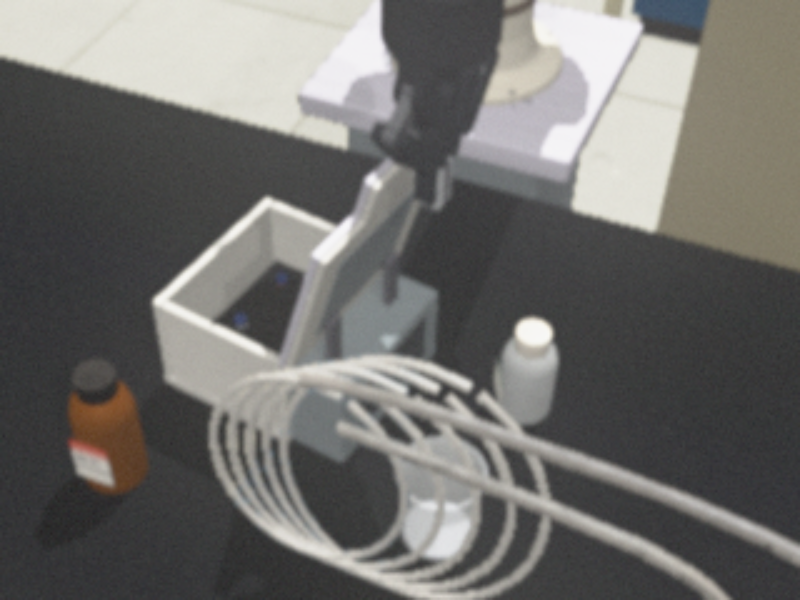

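The picture shows the shut finger behind the lid's tab, with the finger near (435,185) and the tab near (390,185). The pose is clear to push.

>>> {"api": "move_arm", "payload": {"steps": [{"dp":[-0.8,-5,0],"spin":0},{"dp":[-1.5,-10,0],"spin":0},{"dp":[-2,-13,0],"spin":0},{"dp":[-2.3,-15,0],"spin":0},{"dp":[-2.6,-17,0],"spin":0},{"dp":[-2.9,-19,0],"spin":0},{"dp":[-3.2,-21,0],"spin":0},{"dp":[-3.5,-23,0],"spin":0},{"dp":[-3.8,-25,0],"spin":0},{"dp":[-4.2,-28,0],"spin":0},{"dp":[-4.7,-31,0],"spin":0},{"dp":[-5.2,-34,0],"spin":0},{"dp":[-5.7,-37,0],"spin":0},{"dp":[-6.1,-40,0],"spin":0},{"dp":[-6.6,-43,0],"spin":0},{"dp":[-7,-46,0],"spin":0},{"dp":[-7.5,-49,0],"spin":0},{"dp":[-8,-52,0],"spin":0},{"dp":[-8.4,-55,0],"spin":0},{"dp":[-8.9,-58,0],"spin":0}]}}

```text
time: 4.32
eef_pos: [541.3, 95.7, 240.3]
eef_rot: [180.0, -0.0, -98.7]
wrist_force: [0.0, 0.6, 0.4]
gripper_width: 0.0
gripper_force: 0.2
```

```bash
cat >> h.py <<'E'
O=np.array([527.6,6.0,0]);B=np.array([[.1515,.9884,0],[-.9884,.1515,0],[0,0,1]])
def lid(c,exclude_y=38):
    "angle of the lid plate from camera points outside the finger's column, photometer frame"
    Q=((cloud(c)-O)@B.T).reshape(-1,3)
    Q=Q[(abs(Q[:,1])<78)&(abs(Q[:,1])>exclude_y)&(Q[:,2]>108)&(Q[:,0]>-85)&(Q[:,0]<125)]
    Q=Q[np.hypot(Q[:,0]-62,Q[:,2]-100)<142]
    rr=np.hypot(Q[:,0]-62,Q[:,2]-100);Q=Q[rr>60];a=np.arctan2(Q[:,2]-100,62-Q[:,0])
    return len(Q),np.percentile(a,[10,50,90]).round(3)
E
python3 - <<'E'
from plant import r
from h import *
print(lid(dict(np.load("pics/top0.npz"))),lid(dict(np.load("pics/s1.npz"))))
for n in("top","scene"):
    c=r.capture(n);print(n,lid(c))
o=r.get_obs();print(o["time"],(o["eef_pos"]-O)@B.T,o["wrist_force"])
E
```

```text
(1173, array([1.851, 1.859, 1.915])) (455, array([1.916, 1.999, 2.094]))
top (147, array([1.6  , 1.629, 1.669]))
scene (902, array([1.676, 1.745, 1.833]))
4.4167 [9.05204629e+01 9.71393607e-02 2.40266361e+02] [-0.25052097 -0.86624488  0.40959779]
```

>>> {"api": "move_arm", "payload": {"steps": [{"dp":[-0.4,-2.5,0],"spin":0},{"dp":[-0.8,-5.5,0],"spin":0},{"dp":[-1.3,-8.5,0],"spin":0},{"dp":[-1.8,-11.5,0],"spin":0},{"dp":[-2.2,-14.5,0],"spin":0},{"dp":[-2.7,-17.5,0],"spin":0},{"dp":[-3.1,-20.5,0],"spin":0},{"dp":[-3.6,-23.5,0],"spin":0},{"dp":[-4,-26.5,0],"spin":0},{"dp":[-4.5,-29.5,0],"spin":0},{"dp":[-5,-32.5,0],"spin":0},{"dp":[-5.4,-35,0],"spin":0},{"dp":[-5.6,-37,0],"spin":0},{"dp":[-5,-33,0],"spin":0},{"dp":[-3.5,-23,0],"spin":0},{"dp":[-2,-13,4],"spin":0},{"dp":[-1.5,-10,20],"spin":0},{"dp":[-1.5,-10,45],"spin":0},{"dp":[-1.5,-10,65],"spin":0},{"dp":[-1.5,-10,70],"spin":0}]}}

```text
time: 6.08
eef_pos: [541.7, 87.6, 314.5]
eef_rot: [-179.6, 0.2, -98.6]
wrist_force: [0.5, 0.5, 0.4]
gripper_width: -0.2
gripper_force: 0.0
```

Run:
```python
from plant import r
from h import *
for n in("top",):
    c=r.capture(n);print(n,lid(c),lid(c,20));np.savez("pics/t2.npz",**c); cv2.imwrite("pics/t2.png",c["color"][:,:,::-1])
o=r.get_obs();print(o["time"],(o["eef_pos"]-O)@B.T,o["wrist_force"])
```

```text
top (526, array([1.296, 1.368, 1.428])) (526, array([1.296, 1.368, 1.428]))
6.1333 [ 82.63084907  -1.27728586 313.71379445] [-0.19049516  0.15554092  0.25230118]
```

>>> {"api": "move_arm", "payload": {"steps": [{"dp":[-3,-20,0],"spin":0},{"dp":[-8.5,-55,0],"spin":0},{"dp":[-14,-92,0],"spin":0},{"dp":[-19.5,-128,0],"spin":0},{"dp":[-22.5,-147,-20],"spin":0},{"dp":[-22.5,-147,-55],"spin":0},{"dp":[-22.5,-147,-85],"spin":0},{"dp":[-22.5,-147,-95],"spin":0}]}}

```text
time: 6.8
eef_pos: [514.0, -61.1, 209.9]
eef_rot: [179.4, -0.1, -98.8]
wrist_force: [0.1, 0.8, 0.1]
gripper_width: 0.1
gripper_force: 0.0
```

Run:
```python
from plant import r
from h import *
for n in("top",):
    c=r.capture(n);print(n,lid(c),lid(c,20));np.savez("pics/t3.npz",**c); cv2.imwrite("pics/t3.png",c["color"][:,:,::-1])
    Q=((cloud(c)-O)@B.T).reshape(-1,3);Q=Q[(abs(Q[:,1])>40)&(abs(Q[:,1])<75)&(Q[:,2]>125)&(Q[:,0]>-80)&(Q[:,0]<75)]
    p=np.polyfit(Q[:,0],Q[:,2],1);print(len(Q),np.arctan(-p[0]),p)
o=r.get_obs();print(o["time"],(o["eef_pos"]-O)@B.T,o["wrist_force"])
```

```text
top (875, array([1.189, 1.261, 1.332])) (1211, array([1.194, 1.267, 1.339]))
5458 0.06378217263213184 [-6.38688058e-02  4.72365947e+02]
6.85 [-68.12674055   2.94818107 210.03161403] [-0.62301091  0.58359522 -0.85203633]
```

>>> {"api": "move_arm", "payload": {"steps": [{"dp":[1,3,2],"spin":0},{"dp":[2.5,8,5],"spin":0},{"dp":[4,13,8],"spin":0},{"dp":[5.3,16.5,10],"spin":0},{"dp":[5.7,17.3,10],"spin":0},{"dp":[5.7,17.3,10],"spin":0},{"dp":[5.7,17.3,10],"spin":0},{"dp":[5.7,17.3,10],"spin":0},{"dp":[5.7,17.3,10],"spin":0}]}}

```text
time: 7.6
eef_pos: [523.0, -43.8, 225.3]
eef_rot: [180.0, -0.0, -98.7]
wrist_force: [-0.4, -0.3, 0.3]
gripper_width: -0.5
gripper_force: 0.0
```

```bash
cat > st.py <<'E'
from plant import r
from h import *
import sys
if len(sys.argv)>1:
    c=r.capture("top");n,a=lid(c,20);print(n,a,"~a",a[1]-.12)
    cv2.imwrite(f"pics/{sys.argv[1]}.png",c["color"][:,:,::-1])
    np.savez(f"pics/{sys.argv[1]}.npz",**c)
o=r.get_obs();print(o["time"],((o["eef_pos"]-O)@B.T).round(1),"F(photometer)",(B@o["wrist_force"]).round(2),"T",o["wrist_torque"].round(2))
E
python3 st.py t4
```

```text
1209 [1.016 1.065 1.133] ~a 0.945
7.65 [-50.   -3.  225.2] F(photometer) [-0.94  0.78  0.68] T [-0.04  0.02 -0.03]
```

>>> {"api": "move_arm", "payload": {"steps": [{"dp":[0.3,0,0],"spin":0},{"dp":[0.5,0,0],"spin":0},{"dp":[0.5,0,0],"spin":0}]}}

```text
time: 7.9
eef_pos: [523.4, -43.9, 225.2]
eef_rot: [180.0, -0.0, -98.7]
wrist_force: [-0.2, -0.4, 0.2]
gripper_width: -0.2
gripper_force: 0.3
```

```bash
python3 st.py t5
```

```text
1195 [0.992 1.044 1.109] ~a 0.924
7.95 [-49.9  -3.4 225.2] F(photometer) [-1.09  1.66 -0.22] T [-0.15  0.17 -0.02]
```

View pics/t5.png

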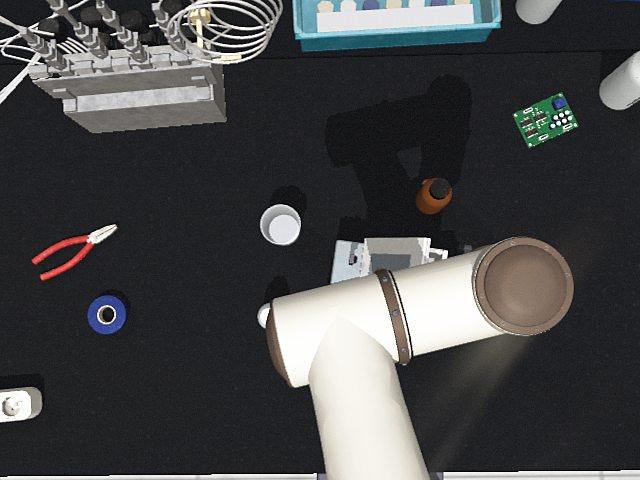

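The view shows the arm over the photometer, with the lid half open beneath it near (390,250). Its angle held at about 0.92 on the finger, with roughly 1 N of push, so it is caught. I'll lower it now along the arc.

>>> {"api": "move_arm", "payload": {"steps": [{"dp":[-0.1,-0.7,-0.8],"spin":0},{"dp":[-0.3,-1.9,-2],"spin":0},{"dp":[-0.5,-3.2,-3.3],"spin":0},{"dp":[-0.7,-4.5,-4.6],"spin":0},{"dp":[-0.9,-5.8,-5.9],"spin":0},{"dp":[-1.1,-7.1,-7.2],"spin":0},{"dp":[-1.3,-8.4,-8.6],"spin":0},{"dp":[-1.5,-9.7,-9.9],"spin":0},{"dp":[-1.7,-11,-11.3],"spin":0},{"dp":[-1.9,-12.2,-12.7],"spin":0},{"dp":[-2.1,-13.4,-14],"spin":0},{"dp":[-2.3,-14.6,-15.3],"spin":0},{"dp":[-2.4,-15.8,-16.6],"spin":0},{"dp":[-2.6,-17,-17.9],"spin":0},{"dp":[-2.8,-18.2,-19.2],"spin":0},{"dp":[-3,-19.4,-20.6],"spin":0},{"dp":[-3.2,-20.6,-22],"spin":0},{"dp":[-3.4,-21.8,-23.4],"spin":0},{"dp":[-3.6,-23,-24.7],"spin":0},{"dp":[-3.8,-24.4,-26],"spin":0}]}}

```text
time: 9.62
eef_pos: [519.8, -68.3, 199.3]
eef_rot: [-180.0, -0.0, -98.7]
wrist_force: [-0.1, -2.3, 1.6]
gripper_width: -0.2
gripper_force: 1.6
```

```bash
python3 st.py t6
```

```text
1331 [0.799 0.843 0.914] ~a 0.723
9.6667 [-74.8  -3.5 199. ] F(photometer) [-2.94 -1.22  2.85] T [-1.15  0.01  0.01]
```

>>> {"api": "move_arm", "payload": {"steps": [{"dp":[-0.2,-1.1,-0.6],"spin":0},{"dp":[-0.4,-2.3,-1.8],"spin":0},{"dp":[-0.5,-3.4,-3.1],"spin":0},{"dp":[-0.7,-4.6,-4.5],"spin":0},{"dp":[-0.9,-5.7,-5.9],"spin":0},{"dp":[-1.1,-6.9,-7.3],"spin":0},{"dp":[-1.2,-8,-8.7],"spin":0},{"dp":[-1.4,-9.2,-10.1],"spin":0},{"dp":[-1.6,-10.3,-11.5],"spin":0},{"dp":[-1.8,-11.5,-13],"spin":0},{"dp":[-1.9,-12.5,-14.5],"spin":0},{"dp":[-2.1,-13.4,-16],"spin":0},{"dp":[-2.2,-14.4,-17.5],"spin":0},{"dp":[-2.4,-15.4,-19],"spin":0},{"dp":[-2.5,-16.3,-20.5],"spin":0},{"dp":[-2.7,-17.3,-22],"spin":0},{"dp":[-2.8,-18.3,-23.5],"spin":0},{"dp":[-3,-19.2,-25],"spin":0},{"dp":[-3.1,-20.2,-26.5],"spin":0},{"dp":[-3.3,-21.2,-28],"spin":0}]}}

```text
time: 11.33
eef_pos: [516.5, -89.4, 171.2]
eef_rot: [-180.0, 0.0, -98.7]
wrist_force: [0.3, -0.4, -0.1]
gripper_width: -0.0
gripper_force: 0.2
```

```bash
python3 st.py t7
```

```text
1372 [0.581 0.626 0.697] ~a 0.506
11.3833 [-96.1  -3.4 170.9] F(photometer) [-0.43 -0.5  -1.05] T [-0.33 -0.12 -0.02]
```

>>> {"api": "move_arm", "payload": {"steps": [{"dp":[-0.1,-0.7,-1.2],"spin":0},{"dp":[-0.2,-1.4,-2.7],"spin":0},{"dp":[-0.3,-2.1,-4.3],"spin":0},{"dp":[-0.4,-2.9,-5.9],"spin":0},{"dp":[-0.5,-3.6,-7.5],"spin":0},{"dp":[-0.7,-4.3,-9.1],"spin":0},{"dp":[-0.8,-5,-10.7],"spin":0},{"dp":[-0.9,-5.7,-12.2],"spin":0},{"dp":[-1,-6.4,-13.7],"spin":0},{"dp":[-1.1,-7.1,-15.3],"spin":0},{"dp":[-1.2,-7.7,-16.9],"spin":0},{"dp":[-1.3,-8.3,-18.5],"spin":0},{"dp":[-1.4,-8.9,-20.1],"spin":0},{"dp":[-1.5,-9.5,-21.7],"spin":0},{"dp":[-1.6,-10.1,-23.3],"spin":0},{"dp":[-1.7,-10.6,-24.9],"spin":0},{"dp":[-1.7,-11.1,-26.5],"spin":0},{"dp":[-1.8,-11.6,-28.1],"spin":0},{"dp":[-1.9,-12.1,-29.7],"spin":0},{"dp":[-2,-12.6,-31.2],"spin":0}]}}

```text
time: 13.05
eef_pos: [514.5, -102.0, 139.9]
eef_rot: [-180.0, -0.0, -98.7]
wrist_force: [0.4, -3.2, 0.3]
gripper_width: -0.2
gripper_force: 1.2
```

```bash
python3 st.py t8
```

```text
1350 [0.383 0.428 0.496] ~a 0.308
13.1 [-108.7   -3.4  139.7] F(photometer) [-3.78 -0.67 -0.79] T [-0.89 -0.25 -0.  ]
```

>>> {"api": "move_arm", "payload": {"steps": [{"dp":[0,-0.4,-1],"spin":0},{"dp":[-0.1,-0.8,-2.3],"spin":0},{"dp":[-0.2,-1.2,-3.6],"spin":0},{"dp":[-0.2,-1.6,-4.9],"spin":0},{"dp":[-0.3,-1.9,-6.2],"spin":0},{"dp":[-0.3,-2.2,-7.5],"spin":0},{"dp":[-0.4,-2.5,-8.8],"spin":0},{"dp":[-0.4,-2.8,-10.1],"spin":0},{"dp":[-0.5,-3.1,-11.4],"spin":0},{"dp":[-0.5,-3.4,-12.7],"spin":0},{"dp":[-0.6,-3.7,-14],"spin":0},{"dp":[-0.6,-3.9,-15.3],"spin":0},{"dp":[-0.6,-4.1,-16.6],"spin":0},{"dp":[-0.7,-4.3,-17.8],"spin":0}]}}

```text
time: 14.27
eef_pos: [513.8, -106.2, 122.2]
eef_rot: [-180.0, -0.0, -98.7]
wrist_force: [0.8, -2.1, 0.4]
gripper_width: -0.1
gripper_force: 1.0
```

```bash
python3 st.py t9
```

```text
1308 [0.275 0.322 0.389] ~a 0.202
14.3167 [-113.    -3.3  122. ] F(photometer) [-1.36 -1.14 -0.89] T [-0.7  -0.31 -0.01]
```

>>> {"api": "move_arm", "payload": {"steps": [{"dp":[0,-0.2,-0.7],"spin":0},{"dp":[-0.1,-0.4,-1.7],"spin":0},{"dp":[-0.1,-0.6,-2.8],"spin":0},{"dp":[-0.1,-0.8,-3.9],"spin":0},{"dp":[-0.1,-1,-5],"spin":0},{"dp":[-0.2,-1.2,-6.1],"spin":0},{"dp":[-0.2,-1.3,-7.2],"spin":0},{"dp":[-0.2,-1.5,-8.3],"spin":0},{"dp":[-0.2,-1.6,-9.4],"spin":0},{"dp":[-0.3,-1.7,-10.5],"spin":0},{"dp":[-0.3,-1.8,-11.6],"spin":0},{"dp":[-0.3,-1.9,-12.7],"spin":0},{"dp":[-0.3,-2,-13.8],"spin":0},{"dp":[-0.3,-2.1,-14.9],"spin":0},{"dp":[-0.3,-2.2,-15.9],"spin":0},{"dp":[-0.3,-2.3,-16.8],"spin":0}]}}

```text
time: 15.65
eef_pos: [513.3, -108.5, 105.3]
eef_rot: [180.0, -0.0, -98.7]
wrist_force: [-0.1, -1.7, -0.6]
gripper_width: 0.1
gripper_force: 0.7
```

```bash
python3 st.py t10
```

```text
1285 [0.173 0.219 0.286] ~a 0.099
15.7 [-115.3   -3.2  105.2] F(photometer) [-1.46  0.34 -1.22] T [-0.48  0.08 -0.01]
```

>>> {"api": "move_arm", "payload": {"steps": [{"dp":[0,0,-0.6],"spin":0},{"dp":[0,-0.1,-1.4],"spin":0},{"dp":[0,-0.1,-2.2],"spin":0},{"dp":[0,-0.2,-3],"spin":0},{"dp":[0,-0.2,-3.8],"spin":0},{"dp":[0,-0.3,-4.6],"spin":0},{"dp":[0,-0.3,-5.4],"spin":0},{"dp":[0,-0.3,-6.2],"spin":0},{"dp":[0,-0.4,-7],"spin":0},{"dp":[0,-0.4,-7.8],"spin":0},{"dp":[0,-0.4,-8.6],"spin":0}]}}

```text
time: 16.62
eef_pos: [513.3, -108.9, 96.8]
eef_rot: [180.0, -0.0, -98.7]
wrist_force: [-2.2, -3.4, -0.8]
gripper_width: 0.0
gripper_force: 1.4
```

```bash
python3 st.py t11
```

```text
1253 [0.125 0.168 0.239] ~a 0.048000000000000015
16.6667 [-115.8   -3.3   96.6] F(photometer) [-3.34  0.63 -1.27] T [-0.8   0.34  0.03]
```

Holding without slipping. I'll lower the last 8 mm slowly, plus a little extra.

>>> {"api": "move_arm", "payload": {"steps": [{"dp":[0,0,-0.6],"spin":0},{"dp":[0,0,-1.2],"spin":0},{"dp":[0,0,-1.8],"spin":0},{"dp":[0,0,-2.4],"spin":0},{"dp":[0,0,-3],"spin":0},{"dp":[0,0,-3.6],"spin":0},{"dp":[0,0,-4.2],"spin":0},{"dp":[0,0,-4.8],"spin":0},{"dp":[0,0,-5.4],"spin":0},{"dp":[0,0,-6],"spin":0},{"dp":[0,0,-6.6],"spin":0},{"dp":[0,0,-7.2],"spin":0},{"dp":[0,0,-7.8],"spin":0},{"dp":[0,0,-8.4],"spin":0},{"dp":[0,0,-9],"spin":0},{"dp":[0,0,-9.6],"spin":0}]}}

```text
time: 18.0
eef_pos: [515.0, -109.3, 88.6]
eef_rot: [-179.8, -0.0, -98.6]
wrist_force: [-1.8, -5.7, 3.9]
gripper_width: -0.4
gripper_force: 2.9
```

```bash
python3 st.py t12
```

```text
1233 [0.094 0.14  0.205] ~a 0.020000000000000018
18.05 [-115.9   -5.    88.5] F(photometer) [-6.81  0.25  4.12] T [-1.53  0.39 -0.01]
```

Run:
```python
from h import *
for f in("t10","t11","t12"):
    c=dict(np.load(f"pics/{f}.npz"));Q=((cloud(c)-O)@B.T).reshape(-1,3)
    Q=Q[(abs(Q[:,1])<75)&(Q[:,0]>-68)&(Q[:,0]<55)&(Q[:,2]>102)&(Q[:,2]<150)]
    p=np.polyfit(Q[:,0],Q[:,2],1)
    for _ in range(3):
        Q=Q[abs(np.polyval(p,Q[:,0])-Q[:,2])<4];p=np.polyfit(Q[:,0],Q[:,2],1)
    print(f,len(Q),p,np.polyval(p,[-60,50]))
```

```text
t10 2161 [-7.70776715e-02  1.18048419e+02] [122.67307941 114.19453554]
t11 2143 [-2.93020128e-02  1.14843901e+02] [116.60202181 113.3788004 ]
t12 2121 [-1.79353998e-04  1.12962604e+02] [112.97336536 112.95363642]
```

The lid is level and shut: its slope is 0 and its top is at 113 mm. I'll back the finger straight out, then move up and clear.

>>> {"api": "move_arm", "payload": {"steps": [{"dp":[0,-0.5,0],"spin":0},{"dp":[-0.2,-1.2,0],"spin":0},{"dp":[-0.4,-2.5,0],"spin":0},{"dp":[-0.8,-5,0],"spin":0},{"dp":[-1.5,-10,0],"spin":0},{"dp":[-3,-20,0],"spin":0},{"dp":[-5,-35,0],"spin":0},{"dp":[-8,-55,0],"spin":0},{"dp":[-11,-75,5],"spin":0},{"dp":[-14,-95,25],"spin":0},{"dp":[-17,-115,50],"spin":0},{"dp":[-22,-145,75],"spin":0},{"dp":[-27,-180,95],"spin":0},{"dp":[-30,-200,110],"spin":0},{"dp":[-31,-205,115],"spin":0},{"dp":[-31,-205,115],"spin":0},{"dp":[-31,-205,115],"spin":0},{"dp":[-31,-205,115],"spin":0}]}}

```text
time: 19.55
eef_pos: [481.8, -312.9, 200.9]
eef_rot: [179.9, 0.1, -98.7]
wrist_force: [-0.0, 0.4, 0.4]
gripper_width: -0.0
gripper_force: 0.0
```

```bash
python3 st.py t13
```

```text
3507 [0.091 0.136 0.203] ~a 0.016000000000000014
19.6 [-321.9   -3.2  200.9] F(photometer) [1.23 0.03 0.44] T [ 0.    0.01 -0.02]
```

View pics/t13.png

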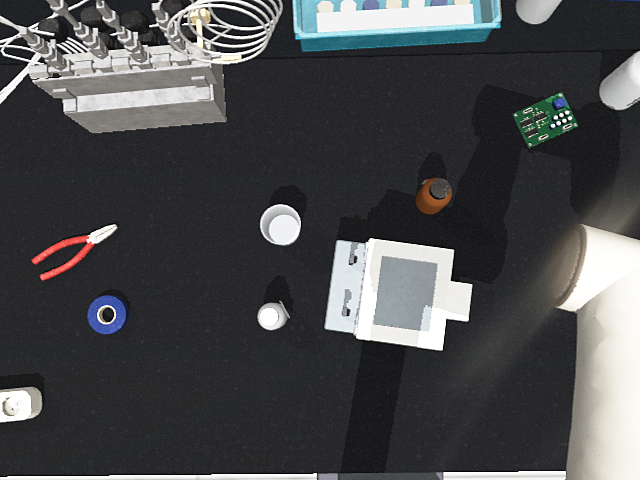

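The lid is shut at (405,295) with its tab at (458,300). The bottles and beaker stand at the same pixels as before, and the arm is clear on the right.

```bash
python3 -c "
from plant import r
print(r.hand_in())"
```

```text
the job is handed in; nothing more can be done
None
```

The lid was tipped past balance and let go, caught at about 0.92 rad with the finger in front of the tab's lower edge (the tool stays vertical), and lowered slowly shut on it; nothing else was moved, the arm finished clear, and the job was handed in at about 19.6 s.

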